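Release the filter cover of a nail-dust extractor by its concealed push catch

ROBOT

A 6-joint arm with a two-finger parallel gripper is mounted at the origin on the work surface. World frame = base frame: x ahead of the robot, y to its left, z up, the work surface at z = 0. Lengths are in m, angles in degrees, forces in N, time in s.
With the tool pointing down it reaches from about 0.3 to 0.75 m from the base axis. Payload 8.5 kg.
Tool frame: the origin (TCP) lies on the centre line of the jaws, within the pads' length; the fingertips stand 11 mm ahead of it and the grasp point (between the pads) lies 8 mm behind it; x points along the fingers, y is the direction in which the jaws open and shut, and the axes are right-handed (so a half turn about x gives the same grasp; the last joint's range is limited). The gripper opens to 85 mm and grips with 20 to 120 N. Pads are 22 mm wide; open, the fingers measure 114 mm over their backs; the gripper's body (76 mm by 85 mm) begins 54 mm behind the grasp point. The pads swing forward as they close: fully open they stand 13 mm farther back than shut.
Start: joints at [60.602, 21.807, 74.336, -0, 83.858, -12.336], TCP at [0.161, 0.526, 0.242] pointing down, gripper open.
Joint ranges: [-178.18, 178.18], [-50.72, 133.34], [12.68, 142.11], [-81.47, 261.47], [9.98, 163.14], [-165.26, 165.26]. Speed limits (degrees/s): [136.94, 136.94, 180, 180, 180, 180].

INTERFACE

Orientations are given as a 3x3 rotation matrix whose columns are the frame's x, y, z axes.
In Python, from rig import env gives the robot as it stands.
- The arm moves only by the tool carry_out, never from a script. Its argument "motion" is a list that holds one entry, the list of rows, each a list of 7 numbers: the shift along the tool's x, y, z in cm, then the turn, a rotation vector about the tool's x, y, z in rad, then the finger opening in cm, from 0 to 8.54. A call has 1 to 5 rows; each row is the pose to reach, as a shift and turn from the pose commanded when the call began, along the tool's axes at that moment; what a row does not reach only later rows make up. A row lasts 1/12 s, in which the tool goes at most 41.7 mm and 7.16 degrees, less where a joint would pass 70% of its speed; a pose out of reach is approached as far as the arm can. A call with a gripper value outside its range is refused whole. The fingers move at their own pace and stop on an object; "grip_force" is the grip in N (left out, the last holds). Time passes only in rows, so rows that repeat a pose let the fingers close. It gives the time, the measured TCP pose, the force and the opening at its end, in the units of the state.
- env.observe(): the state, without advancing time (a new reading comes with each control period).
- env.get_image(name): name is "side" or "top" or "wrist"; returns a dict with "image" (384x512x3 uint8, red, green, blue), "fov_y" (degrees; the focal length in pixels is half the picture's height over the tangent of half this angle, whatever the lens; pixels are square), "cx", "cy" (the principal point, pixels), "k1" (the pictures are not rectified: a ray, as slopes to the right and down, at radius r is drawn at 1 + k1 r^2 times it, then the intrinsics apply), "R" (3x3) and "t" (3): a world point X has camera coordinates R X + t. Camera axes: x right, y down, z forward; pixel columns grow to the right and rows downward; lengths in m; the calibration is good to about 2 mm. A picture is of the moment at which its call begins. There is no depth.
- env.close_job(): hands the job in, once; it reports no verdict.
The state is a dict: "time_s": time; "q": joint angles; "qvel": joint speeds; "joint_efforts": joint torques, N m; "position": TCP position; "tool_rot": TCP orientation; "ft_force": force on the tool from outside, world axes, zero at the start; "wrist_torque": the same for the moment, N m; "grip_width": finger opening in m.
Only numpy, scipy, OpenCV 4.12 (cv2) and the standard library are available. Lean on these libraries where they do the work, as an engineer would, in place of code of your own. Each camera call takes 0.05 s, during which the arm holds its last target. There are 200 camera calls.

TASK

The filter of the nail-dust extractor is due for changing. With the fingertips, feel along the extractor's flat grey service panel for the flush push button hidden somewhere in it, press the button fully in so that the louvred filter cover pops up by itself, then let go and move clear. Grasp nothing, do not touch the cover, and leave everything else where it stands.

Things in the scene. Friction and masses are not known exactly. Their poses are not given: they have to be found in the camera images.
- extractor: The dust extractor, a white box 260 mm deep (its x) by 340 wide (its y) by 90 high, fixed on the work surface. Origin: centre of its underside; x points away from the robot at yaw 0, z up. Its top has the flat grey service panel in its near half (window x -115 to -35, y -100 to +100 mm, rim 3 mm above the panel) and the louvred filter cover in its far half (x -24 to +122 mm).
- panel_mid (a point): Middle of the visible panel's face, at (-75, 0, 87) mm in the extractor's frame, same axes. In the panel is one oblong opening, 56 mm (x) by 40 (y), holding a 52 by 36 mm button of the same grey plastic, face 2.5 mm below the panel's, with a 2 mm gap round it. Its centre has x = 0 here; its y differs from start to start, -55 to +55 mm, and must be found by touch or sight. The rest of the panel is rigid.
- release (a joint): Travel of the hidden push button, m: 0 = out (at rest), 0.006 = fully in (its face then 8.5 mm below the panel face). It is pushed straight down and springs back by itself; it yields from about 1 N and takes about 4 N to go fully in when pressed slowly, more when pressed fast.
- cover (a joint): Opening angle of the filter cover, rad: 0 = shut, its top then level with the extractor's (z = 90 mm). Its hinge runs along y at x = -26 mm in the extractor's frame, beside the panel; its far edge rises. The last 4.5 mm of the button's travel push it up to about 0.24 (far edge 35 mm up), where it stays by friction when the button comes back out.
- jar: Small white cream jar, 44 mm across, 30 mm high, standing on the extractor's top at the +y side of the panel window. Origin: centre of its underside.
- buffer: Grey nail buffer block 80 x 25 x 25 mm, lying on the extractor's top at the -y side of the panel window. Origin: centre of its underside.
- polish_a: Small amber polish bottle with black cap, 30 mm across, 68 mm high, on the work surface in front of the extractor. Origin: centre of its underside.
- polish_b: Small clear polish bottle with black cap, 30 mm across, 68 mm high, on the work surface in front of the extractor. Origin: centre of its underside.
- mug: White mug, 80 mm across, 85 mm high, on the work surface to the right (-y). Origin: centre of its underside.
- spray: White bottle with black cap, 44 mm across, 120 mm high, on the work surface to the left (+y). Origin: centre of its underside.
- brush: Brush 150 mm long, lying on the work surface to the left (+y). Origin: on its underside.

How it is judged (in metres and radians):
On the way:
1. the hidden button is pressed fully in (4.5 mm or more) by the fingers (value of joint release above 0.0045 m and contact force between release and the fingers above 0.5 N), for 0.05 s.
At the end, for the whole second after the job is handed in: The filter cover stands popped up (0.12 rad or more), the button has come back out (within 3 mm of rest) and every bystander is within 30 mm of where it stood (value of joint cover above 0.12 rad and value of joint release below 0.003 m and distance of each of jar, buffer, polish_a, polish_b, mug, spray, brush from where it was at the start of the episode below 0.03 m); the robot touches nothing.
It fails at once if the cover is touched by the fingers (more than 2 N) (contact force between cover and the fingers above 2 N).
It fails at once if a bystander is lifted, carried or knocked away (moved more than 30 mm) (distance of any of jar, buffer, polish_a, polish_b, mug, spray, brush from where it was at the start of the episode above 0.03 m).
It also fails if it takes over 58 s, if anything falls off the work surface, if the arm or the gripper's body presses on something with over 40 N, if the wrist force passes 120 N, or if a joint passes its speed limit or range.

## Working session

There is one attempt and no reset: what is moved stays moved. The work goes in short steps, Python scripts to look and compute and a tool call to move; the robot and the scene stay as the last step left them, time stands still between calls to the robot, and variables do not carry over. Pictures are saved under pics/ and viewed, on a budget of 10 in all, crops included, one or two more only if the job needs it, and the job is handed in when it is done.

Besides the shell and the picture viewer there is one more tool, called after "Call:" by a JSON object that holds its "op" and its "data", one argument or row to a line. carry_out: Moves the arm, as the interface text tells. Its arguments: {"type":"object","properties":{"motion":{"type":"array","items":{"type":"array","items":{"type":"array","items":{"type":"number"}}}},"grip_force":{"type":"number"}},"required":["motion"]}

```bash
mkdir -p pics; cat > h.py <<'E'
import numpy as np,cv2
from rig import env
def get(n,f=None):
    d=env.get_image(n)
    if f: cv2.imwrite(f,d["image"][:,:,::-1])
    return d
def ray(d,uv,z):
    f=d["image"].shape[0]/2/np.tan(np.radians(d["fov_y"]/2))
    K=np.array([[f,0,d["cx"]],[0,f,d["cy"]],[0,0,1.]])
    p=cv2.undistortPoints(np.array(uv,float).reshape(-1,1,2),K,np.array([d["k1"],0,0,0.])).reshape(-1,2)
    R=np.array(d["R"]);t=np.array(d["t"]);c=-R.T@t
    v=np.c_[p,np.ones(len(p))]@R
    return c+v*((z-c[2])/v[:,2])[:,None]
def proj(d,X):
    f=d["image"].shape[0]/2/np.tan(np.radians(d["fov_y"]/2))
    K=np.array([[f,0,d["cx"]],[0,f,d["cy"]],[0,0,1.]])
    R=np.array(d["R"]);return cv2.projectPoints(np.array(X,float).reshape(-1,1,3),cv2.Rodrigues(R)[0],np.array(d["t"],float),K,np.array([d["k1"],0,0,0.]))[0].reshape(-1,2)
E
python3 - <<'E'
from h import *
a=get("top","pics/top.png");b=get("side","pics/side.png")
for d in(a,b):print(d["fov_y"],d["cx"],d["cy"],d["k1"],d["t"])
print(env.observe())
E
```

```text
56.632429451756344 257.5026071756792 192.18112856525804 -0.11122754639514462 [-0.00909278  0.54760519  0.91267716]
53.09190862031495 256.67821397344244 188.3036472676378 -0.0565850419035009 [-0.40264941  0.30663635  0.92371973]
{'time_s': 0.1, 'q': array([ 6.06024811e+01,  2.18377957e+01,  7.43766189e+01, -1.95479631e-03,
        8.38565005e+01, -1.23358280e+01]), 'qvel': array([ 0.1117465 , -0.07052969, -0.25247014, -0.12437655,  0.01607813,
       -0.01128142]), 'joint_efforts': array([ 4.37225215e-03, -4.49223590e+01, -2.31654990e+01, -8.87630722e-05,
        3.64003528e-03, -1.83864955e-05]), 'position': array([0.16126875, 0.52559072, 0.24178958]), 'tool_rot': array([[-5.77991799e-04,  2.93397335e-01,  9.55990413e-01],
       [-1.09497987e-03,  9.55989814e-01, -2.93397813e-01],
       [-9.99999233e-01, -1.21637179e-03, -2.31290097e-04]]), 'ft_force': array([-0.41207008, -0.31032762,  0.24359072]), 'wrist_torque': array([-0.00424261,  0.02515828,  0.05336834]), 'grip_width': 0.08521439990197777}
```

View pics/top.png

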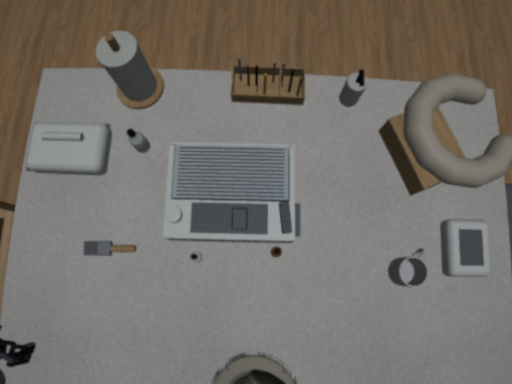

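View pics/side.png

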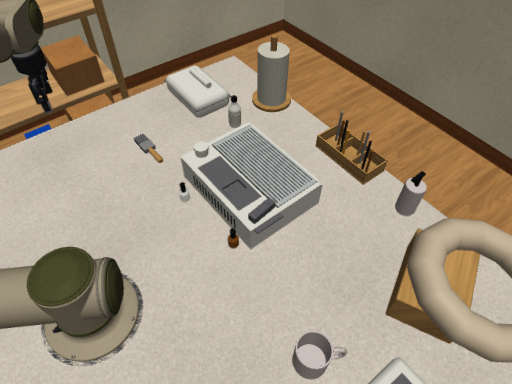

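The top view shows the extractor at (165–297, 143–241) with its panel around (191–267, 204–234). A dark oblong outline, probably the button, is near (240,218), and the side view shows it too at (236,187). I'll measure it on an enlarged crop.

```bash
python3 - <<'E'
from h import *
d=get("top"); im=d["image"]
c=cv2.resize(im[190:250,155:305],None,fx=5,fy=5,interpolation=cv2.INTER_CUBIC)
c=cv2.convertScaleAbs(c,alpha=1.6)
cv2.imwrite("pics/c.png",c[:,:,::-1])
g=im.max(2)
m=((g<105)).astype(np.uint8); m[:, :185]=0;m[:,275:]=0;m[:198]=0;m[240:]=0
m=cv2.morphologyEx(m,cv2.MORPH_CLOSE,np.ones((5,5)))
c=max(cv2.findContours(m,0,1)[0],key=cv2.contourArea)
r=cv2.minAreaRect(c);bp=cv2.boxPoints(r);print(r)
print(ray(d,bp,.088)); print("mid",ray(d,[r[0]],.087))
print(ray(d,[(240,218)],.087))
print(g[212:225:3,225:262])
E
```

```text
((229.1654815673828, 215.39112854003906), (89.02227783203125, 34.56422805786133), 1.1691392660140991)
[[ 0.42788836  0.19973999  0.088     ]
 [ 0.51876194  0.2055083   0.088     ]
 [ 0.52459187 -0.02873819  0.088     ]
 [ 0.43398771 -0.03014121  0.088     ]]
mid [[0.47615808 0.08627241 0.087     ]]
[[0.47062811 0.05773413 0.087     ]]
[[81 82 81 80 81 79 71 55 76 80 79 80 80 79 79 77 80 78 80 79 77 66 61 76
  80 82 78 78 80 79 80 80 80 79 79 80 82]
 [80 79 81 78 80 80 72 58 73 82 80 81 80 79 82 80 79 81 80 83 77 62 63 77
  78 78 80 81 81 80 81 79 82 80 79 82 79]
 [80 79 82 80 82 80 71 55 76 80 81 80 80 82 81 80 80 80 79 81 76 60 64 77
  80 80 80 80 83 81 79 83 79 81 80 81 82]
 [80 83 81 80 81 77 65 52 73 80 80 80 81 80 81 77 82 81 80 82 75 55 66 78
  80 80 83 83 79 81 82 80 80 83 82 79 79]
 [80 79 80 81 78 78 64 53 70 80 81 81 81 82 80 80 79 81 83 81 73 53 65 77
  83 82 84 82 83 80 81 82 81 81 82 80 79]]
```

View pics/c.png

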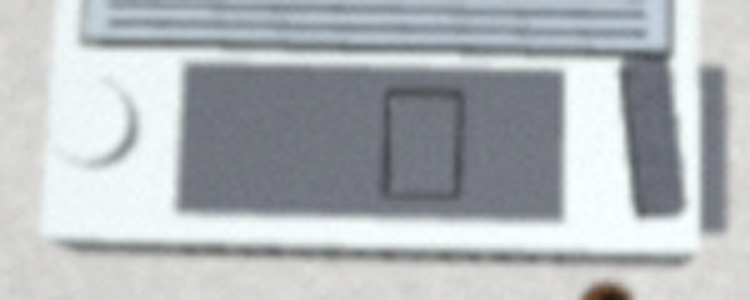

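```bash
python3 - <<'E'
from h import *
d=get("top")
s=lambda p:[((x+.5)/5-.5+155,(y+.5)/5-.5+190) for x,y in p]
P=ray(d,s([(186,64),(563,71),(563,219),(177,211)]),.0885)
print(P,P.mean(0))
v=P[0]+P[3]-P[1]-P[2];yaw=np.arctan2(-v[0],v[1]);print("yaw",np.degrees(yaw))
B=ray(d,s([(387,91),(463,91),(460,199),(386,196)]),.0865);b=B.mean(0);print(B,b)
ex=np.array([np.cos(yaw),np.sin(yaw),0]);ey=np.array([-ex[1],ex[0],0])
r=b-P.mean(0);print("rel",r@ex*1e3,r@ey*1e3)
o=env.observe();R=o["tool_rot"]
Y=ex;X=np.array([0,0,-1.]);T=np.c_[X,Y,np.cross(X,Y)]
print("shift cm",R.T@(np.array([b[0],b[1],.16])-o["position"])*100,"turn",cv2.Rodrigues(R.T@T)[0].ravel())
E
```

```text
[[ 0.50564675  0.18630068  0.0885    ]
 [ 0.51098138 -0.01134317  0.0885    ]
 [ 0.43370723 -0.01437644  0.0885    ]
 [ 0.42848307  0.18483903  0.0885    ]] [0.46970461 0.08635503 0.0885    ]
yaw 1.5240448142585028
[[0.49655375 0.08010242 0.0865    ]
 [0.49836894 0.04040795 0.0865    ]
 [0.44183486 0.03913757 0.0865    ]
 [0.44162406 0.0774321  0.0865    ]] [0.4695954  0.05927001 0.0865    ]
rel -0.8295367456277558 -27.072531322647738
shift cm [  8.21699923 -35.53271774  43.15876185] turn [1.24639870e+00 3.16733756e-04 8.15257519e-04]
```

Call:
{"op": "carry_out", "data": {
  "motion": [
    [[0,-2.4,2.9,0,0,0,0],[0,-4.8,5.8,0,0,0,0],[0,-7.1,8.6,0,0,0,0],[0,-9.5,11.5,0,0,0,0],[0,-11.9,14.4,0,0,0,0]]
  ],
  "grip_force": 40
}}

```text
time_s: 0.62
position: [0.2645, 0.3682, 0.2422]
tool_rot: [[-0.0, 0.293, 0.956], [-0.0, 0.956, -0.293], [-1.0, -0.0, -0.0]]
ft_force: [1.3, 1.1, 1.0]
grip_width: 0.0255
```

Call:
{"op": "carry_out", "data": {
  "motion": [
    [[0,-2.4,2.9,0,0,0,0],[0,-4.8,5.8,0,0,0,0],[0,-7.1,8.6,0,0,0,0],[0,-9.5,11.5,0,0,0,0],[0,-11.9,14.4,0,0,0,0]]
  ]
}}

```text
time_s: 1.03
position: [0.3674, 0.2121, 0.2424]
tool_rot: [[0.0, 0.293, 0.956], [0.0, 0.956, -0.293], [-1.0, 0.0, 0.0]]
ft_force: [0.9, 0.5, 1.2]
grip_width: 0.0
```

Call:
{"op": "carry_out", "data": {
  "motion": [
    [[0,-2.4,2.9,0,0,0,0],[0,-4.8,5.8,0,0,0,0],[0,-7.1,8.6,0,0,0,0],[0,-9.5,11.5,0,0,0,0],[0,-11.7,14.4,0,0,0,0]]
  ]
}}

```text
time_s: 1.45
position: [0.4708, 0.0577, 0.2423]
tool_rot: [[-0.0, 0.294, 0.956], [-0.0, 0.956, -0.294], [-1.0, -0.0, -0.0]]
ft_force: [1.6, 0.7, 0.3]
grip_width: -0.0001
```

Call:
{"op": "carry_out", "data": {
  "motion": [
    [[0,0,0,0.12,0,0,0],[0,0,0,0.24,0,0,0],[0,0,0,0.36,0,0,0],[0,0,0,0.48,0,0,0],[0,0,0,0.6,0,0,0]]
  ]
}}

```text
time_s: 1.87
position: [0.4701, 0.0595, 0.2422]
tool_rot: [[-0.0, 0.786, 0.618], [0.0, 0.618, -0.786], [-1.0, -0.0, -0.0]]
ft_force: [-0.3, -0.3, -0.1]
grip_width: 0.0001
```

Call:
{"op": "carry_out", "data": {
  "motion": [
    [[0,0,0,0.12,0,0,0],[0,0,0,0.24,0,0,0],[0,0,0,0.36,0,0,0],[0,0,0,0.48,0,0,0],[0,0,0,0.646,0,0,0]]
  ]
}}

```text
time_s: 2.28
position: [0.4701, 0.0597, 0.2422]
tool_rot: [[-0.0, 0.998, 0.062], [0.0, 0.062, -0.998], [-1.0, -0.0, -0.0]]
ft_force: [1.4, 0.0, 0.8]
grip_width: 0.0001
```

Call:
{"op": "carry_out", "data": {
  "motion": [
    [[0,0,0,0,0,0,0],[0,0,0,0,0,0,0]]
  ]
}}

```text
time_s: 2.45
position: [0.4701, 0.0597, 0.2422]
tool_rot: [[-0.0, 0.997, 0.072], [0.0, 0.072, -0.997], [-1.0, -0.0, -0.0]]
ft_force: [0.3, 0.3, -0.0]
grip_width: 0.0001
```

Call:
{"op": "carry_out", "data": {
  "motion": [
    [[2.5,0,0,-0.04,0,0,0],[5,0,0,-0.04,0,0,0],[8,0,0,-0.04,0,0,0],[11,0,0,-0.04,0,0,0],[11.2,0,0,-0.04,0,0,0]]
  ]
}}

```text
time_s: 2.87
position: [0.4679, 0.0598, 0.1263]
tool_rot: [[-0.008, 0.994, 0.111], [0.001, 0.111, -0.994], [-1.0, -0.008, -0.002]]
ft_force: [-0.7, -0.3, -0.9]
grip_width: -0.0002
```

Call:
{"op": "carry_out", "data": {
  "motion": [
    [[0,0,0,0,0,0,0],[0,0,0,0,0,0,0]]
  ]
}}

```text
time_s: 3.03
position: [0.471, 0.0596, 0.1317]
tool_rot: [[0.002, 0.994, 0.109], [-0.0, 0.109, -0.994], [-1.0, 0.002, 0.0]]
ft_force: [0.9, -0.7, 0.2]
grip_width: -0.0
```

```bash
python3 - <<'E'
from h import *
a=get("side");w=get("wrist")
p=env.observe()["position"];print(p,proj(a,[p-[0,0,.011],[.4696,.0593,.0845]]),proj(w,[[.4696,.0593,.0845],p-[0,0,.011]]))
u=cv2.resize(a["image"][110:250,165:335],(510,420),interpolation=2)
cv2.imwrite("pics/n.png",u[:,:,::-1]);cv2.imwrite("pics/w.png",w["image"][:,:,::-1])
E
```

```text
[0.47111681 0.05954048 0.13202622] [[233.47180651 179.45158482]
 [233.55684403 188.38730704]] [[251.59007156 220.48812467]
 [254.28417324 248.72846529]]
```

View pics/n.png

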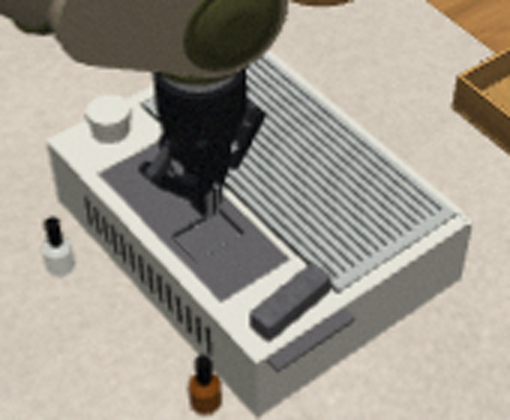

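View pics/w.png

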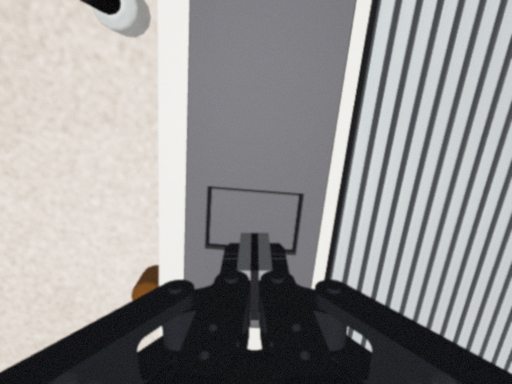

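The button outline in the wrist view spans (208–302, 186–252). That is within about 2 mm of where I predicted it, and the tip is above it. I'll descend slowly and watch the force.

Call:
{"op": "carry_out", "data": {
  "motion": [
    [[0.3,0,0,0.04,0,0,0],[0.6,0,0,0.08,0,0,0],[0.9,0,0,0.08,0,0,0],[1.2,0,0,0.08,0,0,0],[1.4,0,0,0.08,0,0,0]]
  ]
}}

```text
time_s: 3.55
position: [0.4704, 0.0596, 0.1166]
tool_rot: [[0.001, 1.0, 0.029], [-0.0, 0.029, -1.0], [-1.0, 0.001, 0.0]]
ft_force: [-0.3, -0.4, 0.1]
grip_width: 0.0
```

Call:
{"op": "carry_out", "data": {
  "motion": [
    [[0.1,0,0,0,0,0,0],[0.2,0,0,0,0,0,0],[0.3,0,0,0,0,0,0],[0.4,0,0,0,0,0,0],[0.5,0,0,0,0,0,0]]
  ]
}}

```text
time_s: 3.97
position: [0.4703, 0.0596, 0.1113]
tool_rot: [[0.0, 1.0, 0.028], [-0.0, 0.028, -1.0], [-1.0, 0.0, 0.0]]
ft_force: [0.3, 0.7, -0.4]
grip_width: 0.0003
```

Call:
{"op": "carry_out", "data": {
  "motion": [
    [[0.1,0,0,0,0,0,0],[0.2,0,0,0,0,0,0],[0.3,0,0,0,0,0,0],[0.4,0,0,0,0,0,0],[0.5,0,0,0,0,0,0]]
  ]
}}

```text
time_s: 4.38
position: [0.4702, 0.0596, 0.1062]
tool_rot: [[-0.0, 1.0, 0.028], [0.0, 0.028, -1.0], [-1.0, -0.0, -0.0]]
ft_force: [0.4, 0.6, 0.4]
grip_width: 0.0
```

Call:
{"op": "carry_out", "data": {
  "motion": [
    [[0.1,0,0,0,0,0,0],[0.2,0,0,0,0,0,0],[0.3,0,0,0,0,0,0],[0.4,0,0,0,0,0,0],[0.4,0,0,0,0,0,0]]
  ]
}}

```text
time_s: 4.8
position: [0.4701, 0.0597, 0.1021]
tool_rot: [[-0.0, 1.0, 0.028], [0.0, 0.028, -1.0], [-1.0, -0.0, -0.0]]
ft_force: [0.6, -0.6, -0.7]
grip_width: -0.0004
```

No contact yet, so the tip is about 11 mm ahead of the TCP, as stated. I expect to touch the button near TCP z 0.0955.

Call:
{"op": "carry_out", "data": {
  "motion": [
    [[0.1,0,0,0,0,0,0],[0.2,0,0,0,0,0,0],[0.3,0,0,0,0,0,0],[0.4,0,0,0,0,0,0],[0.5,0,0,0,0,0,0]]
  ]
}}

```text
time_s: 5.22
position: [0.4702, 0.0596, 0.0972]
tool_rot: [[-0.0, 1.0, 0.028], [-0.0, 0.028, -1.0], [-1.0, -0.0, 0.0]]
ft_force: [0.0, -0.4, 0.6]
grip_width: -0.0004
```

Call:
{"op": "carry_out", "data": {
  "motion": [
    [[0.05,0,0,0,0,0,0],[0.1,0,0,0,0,0,0],[0.15,0,0,0,0,0,0],[0.2,0,0,0,0,0,0],[0.2,0,0,0,0,0,0]]
  ]
}}

```text
time_s: 5.63
position: [0.4702, 0.0596, 0.0953]
tool_rot: [[0.0, 1.0, 0.028], [-0.0, 0.028, -1.0], [-1.0, 0.0, 0.0]]
ft_force: [-0.3, -0.5, 0.7]
grip_width: 0.0002
```

Call:
{"op": "carry_out", "data": {
  "motion": [
    [[0.05,0,0,0,0,0,0],[0.1,0,0,0,0,0,0],[0.15,0,0,0,0,0,0],[0.2,0,0,0,0,0,0],[0.2,0,0,0,0,0,0]]
  ]
}}

```text
time_s: 6.05
position: [0.4702, 0.0596, 0.0934]
tool_rot: [[0.0, 1.0, 0.028], [0.0, 0.028, -1.0], [-1.0, 0.0, -0.0]]
ft_force: [-0.6, -0.0, 2.6]
grip_width: -0.0
```

Call:
{"op": "carry_out", "data": {
  "motion": [
    [[0.05,0,0,0,0,0,0],[0.1,0,0,0,0,0,0],[0.15,0,0,0,0,0,0],[0.2,0,0,0,0,0,0],[0.25,0,0,0,0,0,0]]
  ]
}}

```text
time_s: 6.47
position: [0.4702, 0.0596, 0.0909]
tool_rot: [[0.0, 1.0, 0.028], [-0.0, 0.028, -1.0], [-1.0, 0.0, 0.0]]
ft_force: [-0.7, -0.2, 4.0]
grip_width: 0.0003
```

Call:
{"op": "carry_out", "data": {
  "motion": [
    [[0.05,0,0,0,0,0,0],[0.1,0,0,0,0,0,0],[0.15,0,0,0,0,0,0],[0.2,0,0,0,0,0,0],[0.2,0,0,0,0,0,0]]
  ]
}}

```text
time_s: 6.88
position: [0.4703, 0.0596, 0.0894]
tool_rot: [[0.001, 1.0, 0.028], [-0.0, 0.028, -1.0], [-1.0, 0.001, 0.0]]
ft_force: [-3.1, -0.5, 12.4]
grip_width: 0.0002
```

The force jumped to 12 N at z = 0.0894, which means the button is at its end stop. I'll hold briefly, then lift straight up.

Call:
{"op": "carry_out", "data": {
  "motion": [
    [[0,0,0,0,0,0,0],[0,0,0,0,0,0,0],[-0.2,0,0,0,0,0,0],[-0.5,0,0,0,0,0,0],[-1.0,0,0,0,0,0,0]]
  ]
}}

```text
time_s: 7.3
position: [0.47, 0.0596, 0.0986]
tool_rot: [[-0.001, 1.0, 0.028], [0.0, 0.028, -1.0], [-1.0, -0.001, -0.0]]
ft_force: [-0.3, -0.2, -1.1]
grip_width: 0.0003
```

Call:
{"op": "carry_out", "data": {
  "motion": [
    [[-1.5,0,0,0,0,0,0],[-3.5,0,0,0,0,0,0],[-6,0,0,0,0,0,0],[-9,0,0,0,0,0,0],[-12,0,0,0,0,0,0]]
  ]
}}

```text
time_s: 7.72
position: [0.4697, 0.0597, 0.22]
tool_rot: [[-0.001, 1.0, 0.028], [0.0, 0.028, -1.0], [-1.0, -0.001, -0.0]]
ft_force: [1.0, -0.3, 0.0]
grip_width: -0.0001
```

Call:
{"op": "carry_out", "data": {
  "motion": [
    [[-1,-1.5,0,0,0,0,0],[-2,-3,0,0,0,0,0],[-3,-5,0,0,0,0,0],[-3,-7,0,0,0,0,0],[-3,-8,0,0,0,0,0]]
  ]
}}

```text
time_s: 8.13
position: [0.3884, 0.0576, 0.2492]
tool_rot: [[0.0, 1.0, 0.028], [-0.0, 0.028, -1.0], [-1.0, 0.0, 0.0]]
ft_force: [-0.2, -0.1, 0.9]
grip_width: -0.0001
```

Call:
{"op": "carry_out", "data": {
  "motion": [
    [[0,0,0,0,0,0,0],[0,0,0,0,0,0,0],[0,0,0,0,0,0,0]]
  ]
}}

```text
time_s: 8.38
position: [0.391, 0.0573, 0.2487]
tool_rot: [[-0.0, 1.0, 0.028], [0.0, 0.028, -1.0], [-1.0, -0.0, -0.0]]
ft_force: [0.5, -0.5, -0.6]
grip_width: 0.0002
```

```bash
python3 - <<'E'
from h import *
a=get("side")
u=cv2.resize(a["image"][80:260,130:370],(720,540),interpolation=2)
cv2.imwrite("pics/e.png",u[:,:,::-1]);o=env.observe();print(o["position"],o["ft_force"])
E
```

```text
[0.39104941 0.05729036 0.24859382] [-0.31807768 -0.46543062 -0.20572911]
```

View pics/e.png

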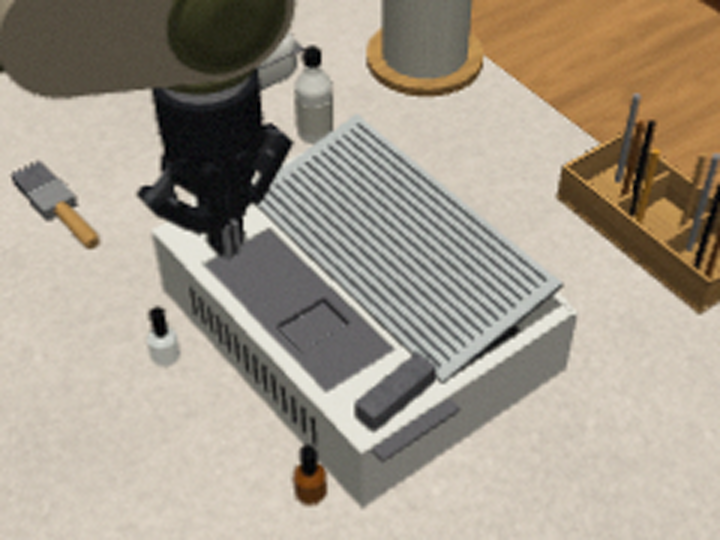

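The cover's far edge has risen, from (360,120) to (562,287) in the crop, and the bystanders near the extractor look undisturbed. The gripper hides the jar in this view. I'll check the cover angle numerically, then hand in.

```bash
python3 - <<'E'
from h import *
a=get("side");pm=np.array([.4697,.0864,0]);y=np.radians(1.5)
ex=np.array([np.cos(y),np.sin(y),0]);ey=np.array([-ex[1],ex[0],0])
for th in(0,.12,.24):
    X=pm+ex*(.075-.026+.148*np.cos(th))+np.array([0,0,.09+.148*np.sin(th)])
    print(th,(proj(a,[X-ey*.145,X+ey*.145])-[130,80])*3)
t=get("top");print(ray(t,[(174,214)],.12))
cv2.imwrite("pics/t2.png",cv2.resize(t["image"][120:290,60:440],(760,340))[:,:,::-1])
E
```

```text
0 [[551.91267791 296.82405666]
 [362.62459857 138.63861161]]
0.12 [[553.42170388 284.82500482]
 [361.80708052 126.28764824]]
0.24 [[553.30325814 273.74137984]
 [359.39319432 114.65041386]]
[[0.46847081 0.22308767 0.12      ]]
```

View pics/t2.png

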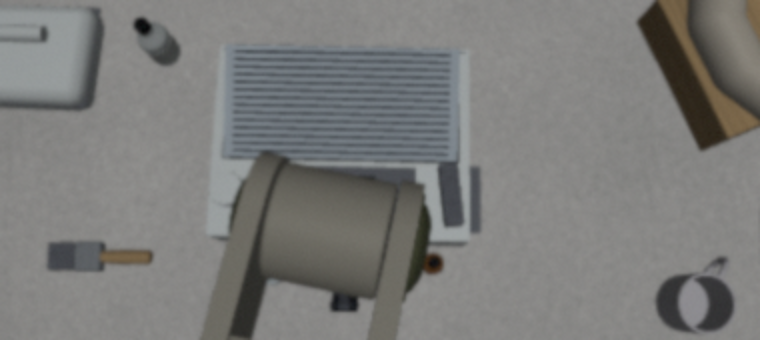

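The measured far edge falls between the 0.12 and 0.24 predictions. I'll compare it with the shut picture for a cleaner reading.

```bash
python3 - <<'E'
from h import *
a=get("side");r=cv2.imread("pics/side.png");n=a["image"][:,:,::-1]
f=lambda i:cv2.resize(i[110:220,230:330],(400,440),interpolation=cv2.INTER_CUBIC)
cv2.imwrite("pics/cmp.png",np.hstack([f(r),f(n)]))
pm=np.array([.4697,.0864,0]);y=np.radians(1.5)
ex=np.array([np.cos(y),np.sin(y),0]);ey=np.array([-ex[1],ex[0],0])
for th in(0,.12,.18,.24):
    X=pm+ex*(.075-.026+.148*np.cos(th))+np.array([0,0,.09+.148*np.sin(th)])
    print(th,((proj(a,[X-ey*.15,X,X+ey*.15])-[230,110])*4).round())
X=pm+ex*.205+[0,0,.09];print(((proj(a,[X-ey*.17,X+ey*.17])-[230,110])*4).round())
E
```

```text
0 [[341. 280.]
 [202. 164.]
 [ 80.  62.]]
0.12 [[343. 264.]
 [202. 147.]
 [ 79.  45.]]
0.18 [[343. 256.]
 [202. 140.]
 [ 77.  37.]]
0.24 [[343. 249.]
 [200. 132.]
 [ 75.  30.]]
[[369. 291.]
 [ 72.  45.]]
```

View pics/cmp.png

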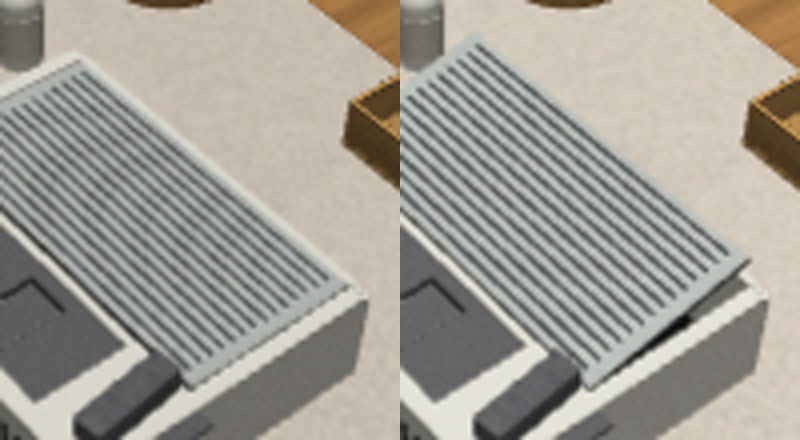

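The far corners moved from (80,62) to (76,34) and from about (348,286) to (348,260). That is a rise of 26–28 px, where 0.24 rad would give 32 and 0.12 would give 17, so the cover stands at about 0.2 rad. The button's outline looks the same as at rest, so I'm handing in.

```bash
python3 -c "
from rig import env
print(env.close_job())"
```

```text
the job is handed in; nothing more can be done
None
```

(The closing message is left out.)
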